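Make up the job tray from mixed returns

ROBOT

A 7-joint arm with a two-finger parallel gripper is mounted at the origin on the work surface. World frame = base frame: x ahead of the robot, y to its left, z up, the work surface at z = 0. Lengths are in m, angles in rad, forces in N, time in s.
With the tool pointing down it reaches from about 0.425 to 0.825 m from the base axis. Payload 3.6 kg.
Tool frame: the origin (TCP) lies at the centre of the arm's flange, where the gripper is bolted on; the fingertips stand 186 mm ahead of it and the grasp point (between the pads) lies 167 mm ahead of it; z points along the fingers, y is the line along which they close (so a half turn about z gives the same grasp; the last joint's range is limited). The gripper opens to 93 mm and grips with 3 to 60 N. Pads are 15 mm wide; open, the fingers measure 128 mm over their backs; the gripper's body (75 mm by 188 mm) begins 65 mm behind the grasp point.
Start: joints at [-1.23, 0.615, -0.013, 1.423, 0.008, 1.103, -0.04], TCP at [0.233, 0.607, 0.405] pointing down, gripper open.
Joint ranges: [-3.12, 3.12], [-0.3, 2.06], [-1.34, 1.32], [0.26, 2.42], [-1.36, 4.5], [0.01, 1.98], [-2.84, 2.84]. Speed limits (rad/s): [2.79, 2.79, 3.14, 3.14, 3.14, 3.14, 3.14].

INTERFACE

Orientations are given as a 3x3 rotation matrix whose columns are the frame's x, y, z axes.
In Python, from plant import manip gives the robot as it stands. The module is installed in compiled form; this text tells all that it offers.
- The arm moves only by the tool send_rows, never from a script. Its argument "increments" is a list of rows, each a list of 3 entries, a list of its own where there are three numbers: the shift along the tool's x, y, z scaled (see below), then the turn, a rotation vector about the tool's x, y, z scaled (see below), then the finger opening in mm, from 0 to 93. In form: [[[x, y, z], [ax, ay, az], gripper], ...]. A call has 1 to 10 rows; each row is the pose to reach, as a shift and turn from the pose commanded when the call began, along the tool's axes at that moment, turning the shorter way round; what a row does not reach only later rows make up. The controller multiplies each number of a shift by 15 cm and each number of a turn by pi rad. A row lasts 1/12 s, in which the tool goes at most 41.7 mm and 7.16 degrees, less where a joint would pass 70% of its speed; a pose out of reach is approached as far as the arm can. A call with a number of a shift or a turn outside -1 to 1 is refused whole. A call with a gripper value outside its range is refused whole. The fingers move at their own pace and stop on an object; the grip force is fixed at half the most. Time passes only in rows, so rows that repeat a pose let the fingers close. It gives the time, the measured TCP pose, the force, the opening and the grip force at its end, in the units of the state.
- manip.read_state(): the state, without advancing time (a new reading comes with each control period).
- manip.snapshot(name): name is "scene" or "top"; returns a dict with "color" (384x512x3 uint8, red, green, blue), "range_z" (384x512 float32, m along the optical axis (not along the pixel's ray), 0 where there is no reading), "fx", "fy", "cx", "cy" (pixels), "distortion" ([k1, k2, p1, p2, k3] as OpenCV has them; the pictures are not rectified), "rvec" (rotation vector, rad) and "tvec" (3), from world to camera coordinates, as OpenCV has them. Camera axes: x right, y down, z forward; pixel columns grow to the right and rows downward; lengths in m; the calibration is good to about 2 mm. A picture is of the moment at which its call begins.
- manip.close_job(): hands the job in; it is judged then, once.
The state is a dict: "clock": time; "joint_pos": joint angles; "qvel": joint speeds; "joint_torque": joint torques, N m; "position": TCP position; "ee_rot": TCP orientation; "wrist_force": force on the tool from outside, world axes, zero at the start; "moment": the same for the moment, N m; "gripper_width": opening from 0.0 (shut) to 1.0 (fully open); "grasp_force": force on a finger pad.
Only numpy, scipy, OpenCV 4.12 (cv2) and the standard library are available. Lean on these libraries where they do the work, as an engineer would, in place of code of your own. Each camera call takes 0.05 s, during which the arm holds its last target. There are 200 camera calls.

TASK

Make up the blue job tray from the mixed fittings on the bench: lay the ball valve with the lever, lever up, lengthways in the long compartment, lay the square 90-degree elbow and the larger tee flat, each in a square compartment of its own (either one), and slide the slimmer pipe deburrer upright, fully down into the round holder. Leave the slightly bent 45-degree fitting, the small tee, the valve without a lever and the fat deburrer lying where they are.

Things in the scene. Friction and masses are not known exactly. Their poses are not given: they have to be found in the camera images.
- job_tray: Blue tray, fixed, any yaw: x 212, y 258, walls 28 high, floor 4; origin centre of underside. Places (x, y of centre in its frame, mm): long bay (-52, -49), inside 100 in x, 152 in y; square bays (52, 63.5) and (52, -63.5), inside 100 in x, 123 in y; round holder: bore 38 wide at (-52, 78) in a black block 26 high, straight down to the tray floor (4 above the bench). Dividers 26 high.
- valve: Ball valve, red lever on top; 106 mm long, 53 high. Origin mid-length, underside; +x to the lever's free end. Brass body x -53 to 9, 36 wide and high, its middle and balance point at x -22: grip there across y, 18 up, fingers either side of the lever (18 wide, 42 to 53 high, x -30 to 53). 0.34 kg.
- elbow: 90-degree brass elbow lying flat, 32 mm high. Legs along its +x and +y, each 36 from the corner of their centre lines to the face; origin under that corner, at the underside. Octagonal collar on each leg from 17 to 36 out, 32 wide with flat sides: grip across it. Corner 27 thick. 0.17 kg.
- tee: The larger brass tee lying flat, 32 mm high. Run along x with faces at x -34 and 34, branch along +y with face at y 34; origin under the crossing, at the underside. Octagonal collars on the last 17 of each arm, 32 wide with flat sides: grip the branch's, across x, at y 25. Arms between 27 thick. 0.21 kg.
- deburrer: The slimmer pipe deburrer: upright grey ribbed barrel, 36 mm in diameter, 64 high, steel blades in a funnel in its top; foot chamfered (4 in, 5 up). Origin centre of underside, z up. Home in the holder its foot is 4 and its top 68 above the bench. 0.16 kg.
- bend: Look-alike of the elbow, stays: 45-degree brass bend lying flat, nearly straight. Legs along its +x and at 135 degrees from that, each 36 mm long, 32 wide and high; origin under the corner of the centre lines.
- small_tee: Look-alike of the tee, stays: small brass tee lying flat, faces at x -23, x 23 and y 23 mm, 22 wide and high; origin under the crossing.
- check_valve: Look-alike of the valve, stays: check valve, brass body 62 mm long, 36 wide and high, a ridge round its middle, no lever; origin under its middle, x along it.
- big_deburrer: Look-alike of the deburrer, stays: the fat deburrer, upright grey ribbed barrel 52 mm in diameter, 66 high; origin centre of underside. Too wide for the holder.
Not all that is in view belongs to the job. Leave any pink, purple or turquoise look-alike of the tee alone.

How it is judged:
By the outcome, as a careful person would: the job done as asked, in the order asked, and still so for the second after the job is handed in, with the robot touching nothing.
It also fails if it takes over 115 s, if anything falls off the work surface, if the arm or the gripper's body presses on something with over 40 N, if the wrist force passes 120 N, or if a joint passes its speed limit or range.

## Working session

There is one attempt and no reset: what is moved stays moved. The work goes in short steps, Python scripts to look and compute and a tool call to move; the robot and the scene stay as the last step left them, time stands still between calls to the robot, and variables do not carry over. Pictures are saved under pics/ and viewed, at most 14 in all, crops included, and the job is handed in when it is done.

Besides the shell and the picture viewer there is one more tool, called as name([rows], argument=value, ...), one row to a line, values as JSON. send_rows: Moves the arm, as the interface text tells. Shifts and turns lie within -1 to 1; 1 stands for 15 cm of shift or pi rad of turn. Its arguments: {"type":"object","properties":{"increments":{"type":"array"}},"required":["increments"]}

```bash
mkdir -p pics; cat > h.py <<'E'
import numpy as np, cv2
from plant import manip
def snap(n):
    s=manip.snapshot(n); s['K']=np.array([[s['fx'],0,s['cx']],[0,s['fy'],s['cy']],[0,0,1]]); s['D']=np.array(s['distortion'])
    s['R']=cv2.Rodrigues(np.array(s['rvec'],float))[0]; s['t']=np.array(s['tvec'],float).ravel(); return s
def save(s,n,box=None,k=1):
    im=cv2.cvtColor(s['color'],cv2.COLOR_RGB2BGR)
    if box: im=im[box[1]:box[3],box[0]:box[2]]
    cv2.imwrite('pics/'+n,cv2.resize(im,None,fx=k,fy=k,interpolation=cv2.INTER_CUBIC))
def plane(s,uv,z):
    n=cv2.undistortPoints(np.array(uv,float).reshape(-1,1,2),s['K'],s['D']).reshape(-1,2)
    d=np.c_[n,np.ones(len(n))]@s['R']; c=-s['R'].T@s['t']
    return c+d*((z-c[2])/d[:,2])[:,None]
def cloud(s):
    v,u=np.mgrid[:384,:512]; n=cv2.undistortPoints(np.c_[u.ravel(),v.ravel()].astype(float).reshape(-1,1,2),s['K'],s['D']).reshape(-1,2)
    z=s['range_z'].ravel()[:,None]; p=(np.c_[n,np.ones(len(n))]*z-s['t'])@s['R']; p[z[:,0]==0]=np.nan
    return p.reshape(384,512,3)
E
python3 - <<'E'
from h import *
for n in('scene','top'):
    s=snap(n); save(s,n+'0.png',k=1.5); print(n,-s['R'].T@s['t'],s['fx'])
print(manip.read_state())
E
```

```text
scene [1.23834032 0.04821892 0.55257066] 380.7627295780706
top [ 0.23635303 -0.04184581  1.37823716] 449.2048050079434
{'clock': 0.1, 'joint_pos': array([-1.23047498,  0.6158071 , -0.012638  ,  1.42472288,  0.00814269,
        1.1033967 , -0.04039659]), 'qvel': array([-5.41582077e-04, -1.15974839e-03,  9.25853621e-04, -3.57591175e-03,
       -8.04173604e-05, -2.20936570e-04,  3.24608037e-04]), 'joint_torque': array([ 8.81779597e-04, -4.60040689e+01,  2.09680866e-01, -1.66245478e+01,
       -6.12403289e-02,  1.69283745e-02,  9.81501557e-05]), 'position': array([0.23300183, 0.6065023 , 0.4037117 ]), 'ee_rot': array([[-9.33509972e-01,  3.58550612e-01, -7.68619165e-04],
       [ 3.58551432e-01,  9.33507498e-01, -2.14991526e-03],
       [-5.33416770e-05, -2.28255683e-03, -9.99997394e-01]]), 'wrist_force': array([-1.1108763 ,  0.23027021,  0.29681237]), 'moment': array([-0.0159747 , -0.0155266 ,  0.02155759]), 'grasp_force': 0.0, 'gripper_width': 0.9979121190422449}
```

View pics/top0.png

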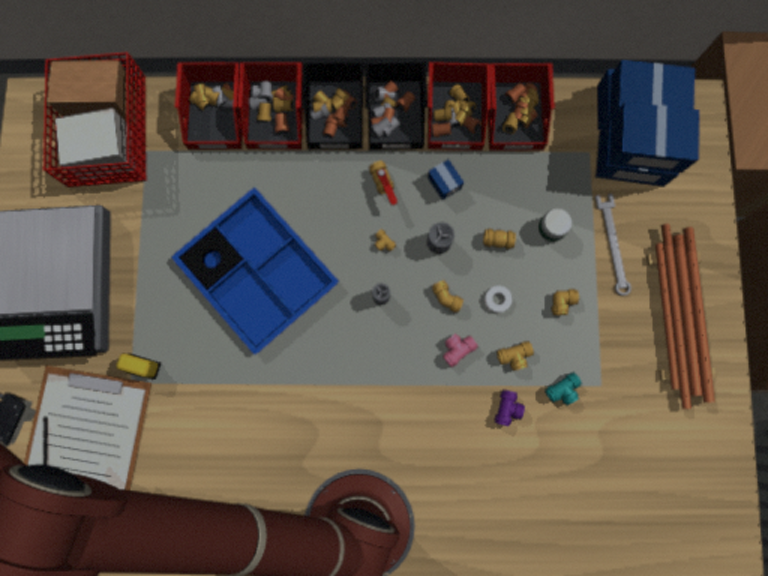

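View pics/scene0.png

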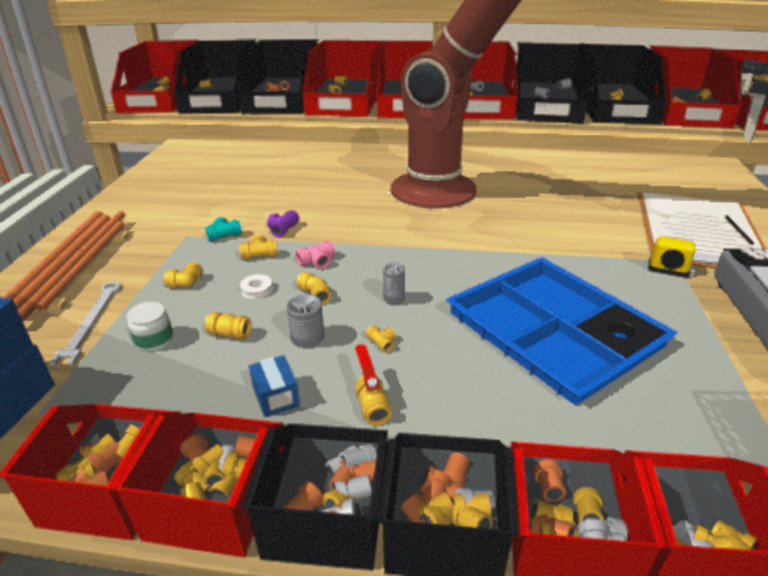

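Candidates (1.5× top picture): valve (383,183), against the check valve (500,239). Elbow (565,300), against the bend (447,296). Tee yellow (517,355), against the small tee (384,241), pink (460,348), purple (510,408) and turquoise (563,390). Slim deburrer (381,293), against the fat one (441,237). The tray is at (255,270), with its black holder at (212,260).

```bash
python3 - <<'E'
from h import *
s=snap('top'); P=cloud(s); save(s,'crop1.png',(230,95,400,260),4*0.85)
t=snap('scene'); Q=cloud(t)
print('table z',[np.round(np.nanmedian(A[m],0),4) for A,m in((P,np.s_[175:185,265:275]),)])
hsv=cv2.cvtColor(s['color'],cv2.COLOR_RGB2HSV)
def comp(mask,uv):
    n,l=cv2.connectedComponents(mask.astype(np.uint8)); u,v=uv
    w=l[v-4:v+5,u-4:u+5]; w=w[w>0]; return l==np.bincount(w).argmax()
H=(P[...,2]>0.010)
for n,u,z in [('valve',(255,122),.036),('elbow',(377,200),.016),('tee',(345,237),.016),('deb',(254,195),.064),('bend',(298,197),.016),('stee',(256,160),.011),('cv',(333,159),.018),('big',(294,158),.066),('pink',(307,232),.016)]:
    m=comp(H,(u)); 
    p=P[m]; xy=p[:,:2]
    r=cv2.minAreaRect((xy*1000).astype(np.float32)); print(n,m.sum(),'max z',np.round(np.percentile(p[:,2],97),4),'rect',np.round(r[0],1),np.round(r[1],1),round(r[2],1),'topmed',np.round(np.median(p[p[:,2]>np.percentile(p[:,2],97)-.006],0),4))
b=(hsv[...,0]>100)&(hsv[...,0]<130)&(hsv[...,1]>120)&(hsv[...,2]>40)
b[:,:]&=True
m=comp(b,(190,200)); cs=max(cv2.findContours(m.astype(np.uint8),0,2)[0],key=cv2.contourArea)
w=plane(s,cs.reshape(-1,2),.028)[:,:2]*1000
r=cv2.minAreaRect(w.astype(np.float32)); print('tray top',r); print(cv2.boxPoints(r))
pp=P[m|(cv2.drawContours(np.zeros((384,512),np.uint8),[cs],-1,1,-1)>0)]; k=pp[:,2]>.02
r=cv2.minAreaRect((pp[k][:,:2]*1000).astype(np.float32)); print('tray depth',r,np.percentile(pp[k][:,2],90))
k=(cv2.drawContours(np.zeros((384,512),np.uint8),[cs],-1,1,-1)>0)&(hsv[...,2]<50)&(P[...,2]>.018)
print('block',np.nanmedian(P[k],0),k.sum())
E
```

```text
table z [array([[ 5.129e-01, -7.700e-02,  1.100e-03],
       [ 5.136e-01, -8.010e-02,  2.000e-03],
       [ 5.138e-01, -8.320e-02,  1.300e-03],
       [ 5.136e-01, -8.640e-02, -4.000e-04],
       [ 5.129e-01, -8.940e-02,  2.500e-03],
       [ 5.131e-01, -9.260e-02,  6.000e-04],
       [ 5.130e-01, -9.570e-02,  1.000e-03],
       [ 5.118e-01, -9.880e-02,  2.200e-03],
       [ 5.135e-01, -1.019e-01,  1.300e-03],
       [ 5.132e-01, -1.051e-01,  1.000e-03]])]
valve 267 max z 0.0567 rect [689.2 -48.7] [103.1  36.6] 22.1 topmed [ 0.6679 -0.0572  0.0535]
elbow 239 max z 0.0358 rect [ 445.5 -416.9] [54.2 52.1] 89.9 topmed [ 0.4472 -0.413   0.0323]
tee 302 max z 0.0358 rect [ 332.4 -314.8] [49.6 68.7] 17.4 topmed [ 0.3355 -0.3175  0.0322]
deb 145 max z 0.0681 rect [455.9 -41.1] [34.1 34.7] 66.3 topmed [ 0.458  -0.0413  0.0647]
bend 237 max z 0.0362 rect [ 454.4 -175.3] [75.7 37.9] 44.4 topmed [ 0.4471 -0.1706  0.0321]
stee 125 max z 0.0265 rect [570.3 -44.5] [45.6 33.1] 38.6 topmed [ 0.5704 -0.0453  0.0225]
cv 242 max z 0.0407 rect [ 576.7 -285.7] [62.8 37.7] 85.3 topmed [ 0.5767 -0.2847  0.037 ]
big 297 max z 0.0702 rect [ 572.5 -161.5] [50.3 50.7] 38.3 topmed [ 0.5714 -0.1599  0.0673]
pink 293 max z 0.0369 rect [ 351.3 -196.1] [49.6 68.8] 37.2 topmed [ 0.3528 -0.1905  0.0331]
tray top ((507.3361511230469, 217.9704132080078), (270.46734619140625, 224.8594970703125), 41.973167419433594)
[[331.60452 211.1153 ]
 [481.98666  43.94169]
 [683.06775 224.82553]
 [532.68567 391.99915]]
tray depth ((508.079833984375, 217.99070739746094), (271.1768493652344, 223.7035369873047), 41.95908737182617) 0.031206196380634835
block [0.53071841 0.30979833 0.02607672] 763
```

View pics/crop1.png

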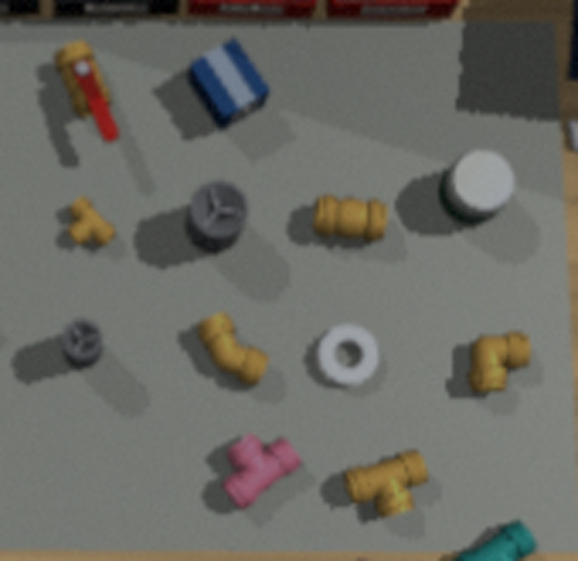

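```bash
cat >> h.py <<'E'
def rect(s,c,z,half=.06,k=5000):
    # metric top-down patch centred at c on plane z; up = +x, left = +y
    n=int(2*half*k); i,j=np.mgrid[:n,:n]; X=c[0]+half-i/k; Y=c[1]+half-j/k
    uv=cv2.projectPoints(np.c_[X.ravel(),Y.ravel(),np.full(n*n,z)],np.array(s['rvec'],float),s['t'],s['K'],s['D'])[0].reshape(n,n,2).astype(np.float32)
    return cv2.remap(cv2.cvtColor(s['color'],cv2.COLOR_RGB2BGR),uv[...,0],uv[...,1],cv2.INTER_CUBIC)
E
python3 - <<'E'
from h import *
s=snap('top'); P=cloud(s)
o=[]
for c,z in(((.445,-.416),.02),((.333,-.316),.02),((.69,-.049),.036),((.53,.309),.026)):
    im=rect(s,c,z,.05,2900)
    im=cv2.convertScaleAbs(im,alpha=1.6)
    for q in range(0,290,29): cv2.line(im,(q,0),(q,289),(90,90,90),1); cv2.line(im,(0,q),(289,q),(90,90,90),1)
    cv2.line(im,(145,0),(145,289),(255,255,255),1);cv2.line(im,(0,145),(289,145),(255,255,255),1)
    o.append(im)
cv2.imwrite('pics/rect.png',np.vstack([np.hstack(o[:2]),np.hstack(o[2:])]))
k=(P[...,0]>.72)&(abs(P[...,1]+.05)<.2)&(P[...,2]>.03); 
for x in np.arange(.72,.86,.02):
    q=k&(abs(P[...,0]-x-.01)<.01); print(round(x,2),q.sum(),P[q][:,2].max().round(3) if q.any() else '')
for n,u in(('box',(297,120)),('jar',(371,149))):print(n,P[u[1]-8:u[1]+8,u[0]-8:u[0]+8].reshape(-1,3).max(0))
E
```

```text
0.72 71 0.049
0.74 0 
0.76 223 0.049
0.78 95 0.065
0.8 290 0.085
0.82 416 0.096
0.84 443 0.097
0.86 456 0.099
box [ 0.73592734 -0.15027526  0.05424045]
jar [ 0.64082949 -0.37343456  0.06132404]
```

View pics/rect.png

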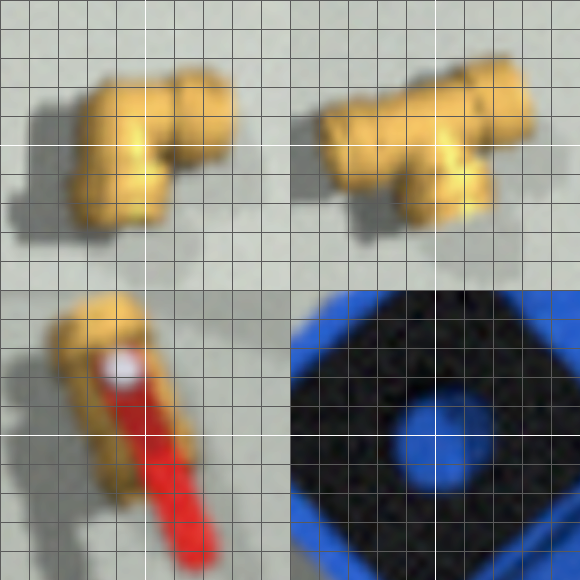

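```bash
cat >> h.py <<'E'
from scipy.spatial.transform import Rotation as Ro, Slerp
def tool(yaw):  # tool pointing down, y (closing line) at yaw deg
    a=np.radians(yaw); y=np.array([np.cos(a),np.sin(a),0]); z=np.array([0,0,-1.]); return np.c_[np.cross(y,z),y,z]
def plan(*wps,start=None):
    """waypoints (x,y,grasp z,yaw); prints per call shift, turn, rows needed"""
    st=manip.read_state(); p,R=(st['position'],st['ee_rot']) if start is None else start
    for w in wps:
        q=np.array(w[:3],float)+[0,0,.167]; T=tool(w[3]); 
        rv=(Ro.from_matrix(R).inv()*Ro.from_matrix(T)); N=max(1,int(np.ceil(np.abs(R.T@(q-p)).max()/.148)))
        while True:
            f=np.arange(1,N+1)/N; sl=Slerp([0,1],Ro.from_matrix(np.array([R,T])))(f).as_matrix(); pp,RR=p.copy(),R.copy(); out=[]
            for k in range(N):
                d=np.round(RR.T@(p+(q-p)*f[k]-pp)/.15,3); r=np.round((Ro.from_matrix(RR).inv()*Ro.from_matrix(sl[k])).as_rotvec()/np.pi,3)
                out.append((d,r)); pp=pp+RR@d*.15; RR=RR@Ro.from_rotvec(r*np.pi).as_matrix()
            if max(abs(d).max() for d,_ in out)<=1: break
            N+=1
        for d,r in out: print(list(map(float,d)),list(map(float,r)),'rows %.1f'%max(np.linalg.norm(d)*150/41.7,np.linalg.norm(r)*180/7.16))
        print('->',w); p,R=pp,RR
def st():
    s=manip.read_state(); y=s['ee_rot'][:,1]; print('t',round(s['clock'],2),'grasp pt',np.round(s['position']+.167*s['ee_rot'][:,2],4),'yaw',round(float(np.degrees(np.arctan2(y[1],y[0]))),2),'F',np.round(s['wrist_force'],1),'w',round(s['gripper_width']*93,1),'gf',round(s['grasp_force'],1),'j',np.round(s['joint_pos'],2))
E
python3 -c "
from h import *
st();plan((.708,-.041,.153,-69),(.708,-.041,.024,-69))"
```

```text
t 0.25 grasp pt [0.233  0.6064 0.2372] yaw 68.99 F [0.8 1.  0. ] w 93.0 gf 0.0 j [-1.23  0.62 -0.01  1.42  0.01  1.1  -0.04]
[-0.751, -0.482, 0.094] [-0.0, 0.0, 0.128] rows 3.2
[-0.879, -0.151, 0.094] [-0.0, 0.0, 0.128] rows 3.2
[-0.868, 0.207, 0.094] [0.0, 0.0, 0.127] rows 3.2
[-0.721, 0.527, 0.095] [0.0, 0.0, 0.128] rows 3.2
[-0.456, 0.767, 0.094] [0.0, 0.0, 0.128] rows 3.2
[-0.12, 0.884, 0.094] [0.0, 0.0, 0.128] rows 3.2
-> (0.708, -0.041, 0.153, -69)
[0.001, -0.001, 0.86] [0.0, 0.0, -0.0] rows 3.1
-> (0.708, -0.041, 0.024, -69)
```

send_rows([
  [[-0.751,-0.482,0.094],[0,0,0.128],70],
  [[-0.751,-0.482,0.094],[0,0,0.128],70],
  [[-0.751,-0.482,0.094],[0,0,0.128],70],
  [[-0.751,-0.482,0.094],[0,0,0.128],70],
])

```text
clock: 0.58
position: [0.318, 0.4924, 0.3902]
ee_rot: [[-0.708, 0.706, 0.004], [0.706, 0.708, -0.007], [-0.008, -0.002, -1.0]]
wrist_force: [0.7, -1.1, 0.3]
gripper_width: 0.773
grasp_force: 0.0
```

send_rows([
  [[-0.879,-0.151,0.094],[0,0,0.128],70],
  [[-0.879,-0.151,0.094],[0,0,0.128],70],
  [[-0.879,-0.151,0.094],[0,0,0.128],70],
  [[-0.879,-0.151,0.094],[0,0,0.128],70],
])

```text
clock: 0.92
position: [0.3961, 0.384, 0.3764]
ee_rot: [[-0.375, 0.927, 0.003], [0.927, 0.375, -0.006], [-0.007, 0.001, -1.0]]
wrist_force: [0.8, -0.9, -0.9]
gripper_width: 0.755
grasp_force: 0.0
```

send_rows([
  [[-0.868,0.207,0.094],[0,0,0.127],70],
  [[-0.868,0.207,0.094],[0,0,0.127],70],
  [[-0.868,0.207,0.094],[0,0,0.127],70],
  [[-0.868,0.207,0.094],[0,0,0.127],70],
])

```text
clock: 1.25
position: [0.4746, 0.276, 0.3625]
ee_rot: [[0.014, 1.0, 0.003], [1.0, -0.014, -0.005], [-0.005, 0.004, -1.0]]
wrist_force: [1.0, -0.9, 0.7]
gripper_width: 0.757
grasp_force: 0.0
```

send_rows([
  [[-0.721,0.527,0.095],[0,0,0.128],70],
  [[-0.721,0.527,0.095],[0,0,0.128],70],
  [[-0.721,0.527,0.095],[0,0,0.128],70],
  [[-0.721,0.527,0.095],[0,0,0.128],70],
])

```text
clock: 1.58
position: [0.5529, 0.1678, 0.3482]
ee_rot: [[0.403, 0.915, 0.004], [0.915, -0.403, -0.006], [-0.004, 0.006, -1.0]]
wrist_force: [0.4, -1.4, 0.9]
gripper_width: 0.753
grasp_force: 0.0
```

send_rows([
  [[-0.456,0.767,0.094],[0,0,0.128],70],
  [[-0.456,0.767,0.094],[0,0,0.128],70],
  [[-0.456,0.767,0.094],[0,0,0.128],70],
  [[-0.456,0.767,0.094],[0,0,0.128],70],
])

```text
clock: 1.92
position: [0.6313, 0.0598, 0.3338]
ee_rot: [[0.728, 0.685, 0.003], [0.685, -0.728, -0.007], [-0.003, 0.007, -1.0]]
wrist_force: [-0.0, -1.8, 0.7]
gripper_width: 0.757
grasp_force: 0.0
```

send_rows([
  [[-0.12,0.884,0.094],[0,0,0.128],70],
  [[-0.12,0.884,0.094],[0,0,0.128],70],
  [[-0.12,0.884,0.094],[0,0,0.128],70],
  [[-0.12,0.884,0.094],[0,0,0.128],70],
  [[-0.12,0.884,0.094],[0,0,0.128],70],
])

```text
clock: 2.33
position: [0.7085, -0.0448, 0.3188]
ee_rot: [[0.936, 0.353, -0.001], [0.353, -0.936, -0.004], [-0.003, 0.003, -1.0]]
wrist_force: [0.2, -0.1, 0.3]
gripper_width: 0.753
grasp_force: 0.0
```

```bash
python3 -c "
from h import *
st();plan((.708,-.041,.024,-69))
s=snap('scene');save(s,'v1.png',(150,130,350,300),3)"
```

```text
t 2.33 grasp pt [ 0.7082 -0.0454  0.1518] yaw -69.33 F [ 0.2 -0.1  0.3] w 70.0 gf 0.0 j [-0.26  0.86  0.6   1.33 -0.49  1.1  -0.81]
[0.008, -0.028, 0.852] [0.001, 0.001, -0.002] rows 3.1
-> (0.708, -0.041, 0.024, -69)
```

View pics/v1.png

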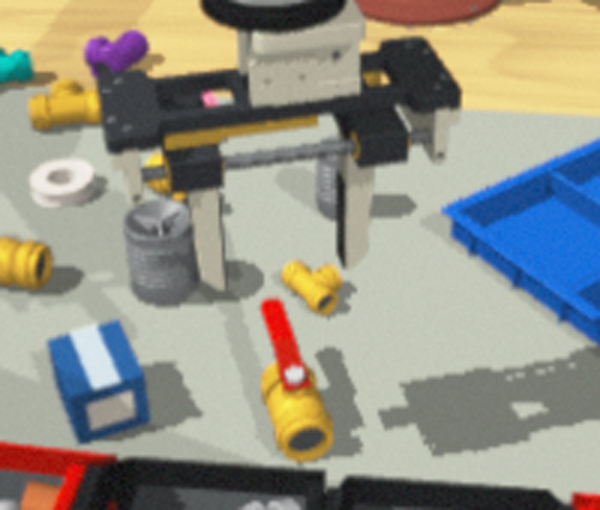

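The crop shows the ball valve with its red lever at (285,380). The gripper is above and behind it in the view, and both fingers are clear. I'll descend now.

send_rows([
  [[0,-0.02,0.25],[0,0,0],70],
  [[0,-0.02,0.5],[0,0,0],70],
  [[0,-0.02,0.7],[0,0,0],70],
  [[0,-0.02,0.8],[0,0,0],70],
  [[0,-0.02,0.852],[0,0,0],70],
  [[0,-0.02,0.852],[0,0,0],70],
])

```text
clock: 2.88
position: [0.7065, -0.0363, 0.1911]
ee_rot: [[0.933, 0.36, -0.002], [0.36, -0.933, 0.001], [-0.002, -0.002, -1.0]]
wrist_force: [-0.7, 0.4, 0.0]
gripper_width: 0.757
grasp_force: 0.0
```

```bash
python3 -c "
from h import *
st()"
```

```text
t 2.88 grasp pt [ 0.7061 -0.036   0.0241] yaw -68.93 F [-0.7  0.4  0. ] w 70.4 gf 0.0 j [-0.24  0.99  0.52  1.42 -0.57  0.88 -0.75]
```

send_rows([
  [[0,0.02,0],[0,0,0],20],
  [[0,0.02,0],[0,0,0],20],
  [[0,0.02,0],[0,0,0],20],
  [[0,0.02,0],[0,0,0],20],
  [[0,0.02,0],[0,0,0],20],
  [[0,0.02,0],[0,0,0],20],
])

```text
clock: 3.38
position: [0.7082, -0.0409, 0.1929]
ee_rot: [[0.934, 0.357, 0.001], [0.357, -0.934, 0.0], [0.001, 0.0, -1.0]]
wrist_force: [-0.9, -0.1, 0.8]
gripper_width: 0.386
grasp_force: 30.0
```

send_rows([
  [[0,0,-0.2],[0,0,0],20],
  [[0,0,-0.45],[0,0,0],20],
  [[0,0,-0.7],[0,0,0],20],
  [[0,0,-0.8],[0,0,0],20],
  [[0,0,-0.8],[0,0,0],20],
  [[0,0,-0.8],[0,0,0],20],
])

```text
clock: 3.88
position: [0.7076, -0.0407, 0.3118]
ee_rot: [[0.934, 0.357, -0.001], [0.357, -0.934, 0.001], [-0.0, -0.001, -1.0]]
wrist_force: [-0.6, -0.8, -4.6]
gripper_width: 0.386
grasp_force: 29.9
```

```bash
python3 -c "
from h import *
st();plan((.453,.239,.145,-48),(.453,.239,.030,-48))
for n,b in(('top',(210,70,310,150)),):
  s=snap(n);save(s,'v2'+n+'.png',b,5)"
```

```text
t 3.88 grasp pt [ 0.7075 -0.0406  0.1448] yaw -69.08 F [-0.6 -0.8 -4.6] w 35.9 gf 29.9 j [-0.26  0.86  0.59  1.35 -0.5   1.09 -0.8 ]
[-0.307, -0.783, 0.0] [-0.0, 0.0, -0.039] rows 3.0
[-0.208, -0.814, 0.001] [-0.0, 0.0, -0.039] rows 3.0
[-0.108, -0.834, 0.0] [-0.0, 0.0, -0.039] rows 3.0
-> (0.453, 0.239, 0.145, -48)
[0.0, 0.001, 0.767] [-0.0, 0.0, -0.0] rows 2.8
-> (0.453, 0.239, 0.03, -48)
```

send_rows([
  [[-0.307,-0.783,0],[0,0,-0.039],20],
  [[-0.307,-0.783,0],[0,0,-0.039],20],
  [[-0.307,-0.783,0],[0,0,-0.039],20],
  [[-0.307,-0.783,0],[0,0,-0.039],20],
])

```text
clock: 4.27
position: [0.617, 0.0621, 0.3071]
ee_rot: [[0.878, 0.478, -0.018], [0.478, -0.878, 0.01], [-0.011, -0.018, -1.0]]
wrist_force: [0.2, 2.4, -4.2]
gripper_width: 0.385
grasp_force: 29.9
```

send_rows([
  [[-0.208,-0.814,0],[0,0,-0.039],20],
  [[-0.208,-0.814,0],[0,0,-0.039],20],
  [[-0.208,-0.814,0],[0,0,-0.039],20],
  [[-0.208,-0.814,0],[0,0,-0.039],20],
])

```text
clock: 4.6
position: [0.5316, 0.1548, 0.3081]
ee_rot: [[0.812, 0.584, -0.017], [0.584, -0.812, 0.006], [-0.01, -0.015, -1.0]]
wrist_force: [-0.8, 2.1, -3.7]
gripper_width: 0.384
grasp_force: 29.9
```

send_rows([
  [[-0.108,-0.834,0],[0,0,-0.039],20],
  [[-0.108,-0.834,0],[0,0,-0.039],20],
  [[-0.108,-0.834,0],[0,0,-0.039],20],
  [[-0.108,-0.834,0],[0,0,-0.039],20],
  [[-0.108,-0.834,0],[0,0,-0.039],20],
  [[-0.108,-0.834,0],[0,0,-0.039],20],
])

```text
clock: 5.1
position: [0.4529, 0.2389, 0.3109]
ee_rot: [[0.742, 0.67, -0.002], [0.67, -0.742, -0.002], [-0.003, 0.0, -1.0]]
wrist_force: [0.1, -0.5, -2.7]
gripper_width: 0.386
grasp_force: 29.9
```

```bash
python3 -c "
from h import *
st();plan((.453,.239,.030,-48))
s=snap('scene');save(s,'v3.png',(270,130,470,300),3)"
```

```text
t 5.1 grasp pt [0.4526 0.2385 0.1439] yaw -47.94 F [ 0.1 -0.5 -2.7] w 35.9 gf 29.9 j [-0.89  0.58  0.55  1.94 -0.44  0.74 -0.92]
[0.003, -0.0, 0.759] [0.0, 0.001, 0.0] rows 2.7
-> (0.453, 0.239, 0.03, -48)
```

View pics/v3.png

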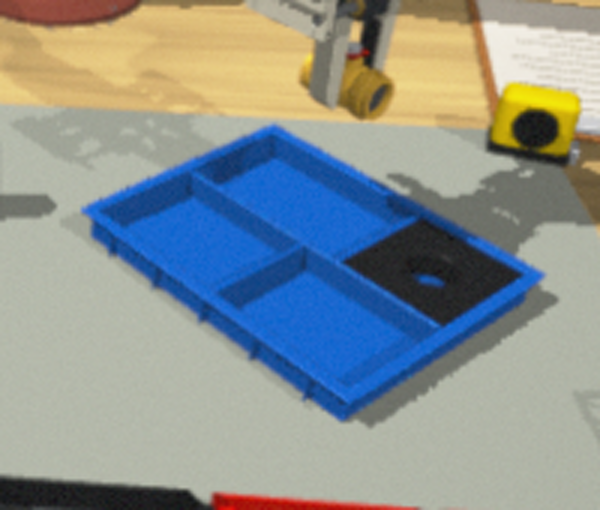

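The valve is held level, lever up, at (345,85), and the long bay behind the divider is below it. I'll lower it slowly.

send_rows([
  [[0,0,0.25],[0,0,0],20],
  [[0,0,0.45],[0,0,0],20],
  [[0,0,0.6],[0,0,0],20],
  [[0,0,0.7],[0,0,0],20],
  [[0,0,0.74],[0,0,0],20],
  [[0,0,0.76],[0,0,0],20],
  [[0,0,0.76],[0,0,0],20],
])

```text
clock: 5.73
position: [0.4542, 0.2378, 0.198]
ee_rot: [[0.745, 0.667, 0.0], [0.667, -0.745, -0.001], [-0.0, 0.001, -1.0]]
wrist_force: [0.2, -0.6, -2.0]
gripper_width: 0.382
grasp_force: 29.9
```

```bash
python3 -c "
from h import *
st()"
```

```text
t 5.73 grasp pt [0.4542 0.2377 0.031 ] yaw -48.14 F [ 0.2 -0.6 -2. ] w 35.6 gf 29.9 j [-0.78  0.75  0.39  2.02 -0.59  0.48 -0.79]
```

send_rows([
  [[0,0,0.012],[0,0,0],20],
  [[0,0,0.012],[0,0,0],20],
  [[0,0,0.012],[0,0,0],50],
  [[0,0,0.012],[0,0,0],50],
  [[0,0,0.012],[0,0,0],50],
])

```text
clock: 6.15
position: [0.4537, 0.2391, 0.1973]
ee_rot: [[0.743, 0.669, 0.002], [0.669, -0.743, 0.001], [0.002, 0.001, -1.0]]
wrist_force: [0.4, -0.1, 0.0]
gripper_width: 0.522
grasp_force: 0.0
```

send_rows([
  [[0,0,-0.1],[0,0,0],50],
  [[0,0,-0.3],[0,0,0],50],
  [[0,0,-0.55],[0,0,0],50],
  [[0,0,-0.8],[0,0,0],93],
  [[0,0,-0.8],[0,0,0],93],
])

```text
clock: 6.57
position: [0.4557, 0.2389, 0.3231]
ee_rot: [[0.743, 0.669, 0.013], [0.669, -0.744, 0.007], [0.014, 0.004, -1.0]]
wrist_force: [1.9, 0.7, 0.0]
gripper_width: 0.637
grasp_force: 0.0
```

```bash
python3 -c "
from h import *
st();plan((.4565,-.439,.152,8))
s=snap('scene');save(s,'v4.png',(270,130,470,300),3)"
```

```text
t 6.57 grasp pt [0.4578 0.24   0.1561] yaw -48.04 F [1.9 0.7 0. ] w 59.2 gf 0.0 j [-0.9   0.57  0.57  1.93 -0.44  0.76 -0.92]
[-0.604, 0.673, -0.0] [0.001, -0.001, -0.062] rows 3.3
[-0.722, 0.543, -0.001] [0.0, -0.0, -0.063] rows 3.2
[-0.815, 0.391, 0.0] [0.001, -0.001, -0.062] rows 3.3
[-0.876, 0.225, 0.001] [0.001, -0.001, -0.062] rows 3.3
[-0.902, 0.052, 0.004] [0.0, -0.001, -0.062] rows 3.3
-> (0.4565, -0.439, 0.152, 8)
```

View pics/v4.png

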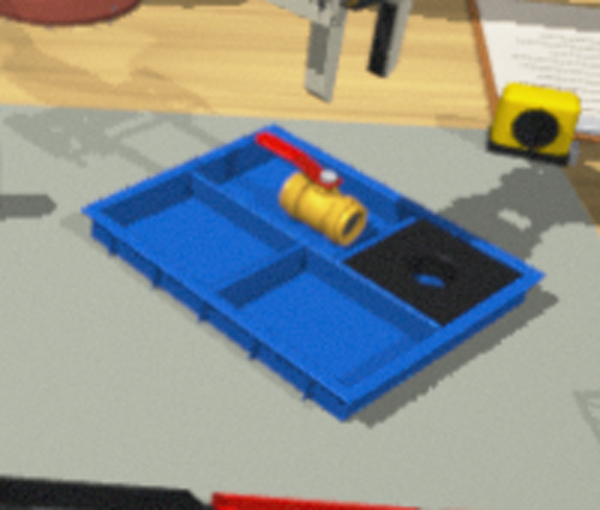

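The valve lies lengthways in the long bay with its lever up (320,190). Next is the elbow.

send_rows([
  [[-0.604,0.673,0],[0,0,-0.062],85],
  [[-0.604,0.673,0],[0,0,-0.062],85],
  [[-0.604,0.673,0],[0,0,-0.062],85],
  [[-0.604,0.673,0],[0,0,-0.062],85],
])

```text
clock: 6.95
position: [0.4527, 0.0965, 0.3163]
ee_rot: [[0.608, 0.794, -0.001], [0.794, -0.608, -0.004], [-0.003, 0.002, -1.0]]
wrist_force: [0.1, -0.2, 0.1]
gripper_width: 0.908
grasp_force: 0.0
```

send_rows([
  [[-0.722,0.543,0],[0,0,-0.063],85],
  [[-0.722,0.543,0],[0,0,-0.063],85],
  [[-0.722,0.543,0],[0,0,-0.063],85],
  [[-0.722,0.543,0],[0,0,-0.063],85],
])

```text
clock: 7.28
position: [0.4528, -0.039, 0.3164]
ee_rot: [[0.44, 0.898, 0.0], [0.898, -0.44, -0.004], [-0.003, 0.002, -1.0]]
wrist_force: [0.0, -0.0, 0.2]
gripper_width: 0.916
grasp_force: 0.0
```

send_rows([
  [[-0.815,0.391,0],[0,0,-0.062],85],
  [[-0.815,0.391,0],[0,0,-0.062],85],
  [[-0.815,0.391,0],[0,0,-0.062],85],
  [[-0.815,0.391,0],[0,0,-0.062],85],
])

```text
clock: 7.62
position: [0.4529, -0.1746, 0.3164]
ee_rot: [[0.258, 0.966, 0.001], [0.966, -0.258, -0.005], [-0.005, 0.002, -1.0]]
wrist_force: [-0.0, 0.4, -0.2]
gripper_width: 0.915
grasp_force: 0.0
```

send_rows([
  [[-0.876,0.225,0],[0,0,-0.062],85],
  [[-0.876,0.225,0],[0,0,-0.062],85],
  [[-0.876,0.225,0],[0,0,-0.062],85],
  [[-0.876,0.225,0],[0,0,-0.062],85],
])

```text
clock: 7.95
position: [0.4525, -0.3102, 0.3162]
ee_rot: [[0.065, 0.998, 0.0], [0.998, -0.065, -0.006], [-0.006, 0.001, -1.0]]
wrist_force: [0.0, -0.8, -0.1]
gripper_width: 0.913
grasp_force: 0.0
```

send_rows([
  [[-0.902,0.052,0],[0,0,-0.062],85],
  [[-0.902,0.052,0],[0,0,-0.062],85],
  [[-0.902,0.052,0],[0,0,-0.062],85],
  [[-0.902,0.052,0],[0,0,-0.062],85],
  [[-0.902,0.052,0],[0,0,-0.062],85],
  [[-0.902,0.052,0],[0,0,-0.062],85],
])

```text
clock: 8.45
position: [0.4546, -0.4381, 0.3152]
ee_rot: [[-0.138, 0.99, -0.001], [0.99, 0.138, 0.003], [0.003, -0.001, -1.0]]
wrist_force: [-0.7, -0.7, 0.1]
gripper_width: 0.916
grasp_force: 0.0
```

```bash
python3 -c "
from h import *
st();plan((.4565,-.439,.023,8))
s=snap('scene');save(s,'e1.png',(70,130,270,300),3)"
```

```text
t 8.45 grasp pt [ 0.4544 -0.4376  0.1482] yaw 7.92 F [-0.7 -0.7  0.1] w 85.2 gf 0.0 j [ 0.61  0.68  0.21  1.59 -0.17  0.89  1.02]
[-0.01, 0.012, 0.834] [-0.0, -0.001, -0.0] rows 3.0
-> (0.4565, -0.439, 0.023, 8)
```

View pics/e1.png

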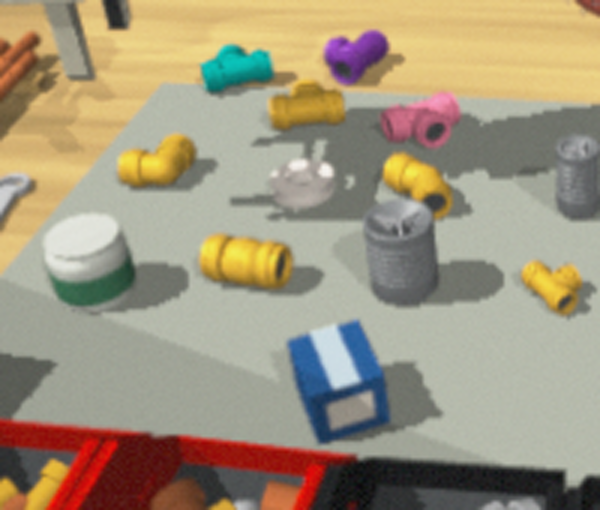

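The elbow, with its right angle visible, sits at (155,162), apart from the bend at (420,180). I'll go down and close.

send_rows([
  [[-0.01,0.012,0.25],[0,0,0],85],
  [[-0.01,0.012,0.5],[0,0,0],85],
  [[-0.01,0.012,0.7],[0,0,0],85],
  [[-0.01,0.012,0.8],[0,0,0],85],
  [[-0.01,0.012,0.834],[0,0,0],85],
  [[-0.01,0.012,0.834],[0,0,0],85],
])

```text
clock: 9.0
position: [0.4572, -0.4377, 0.19]
ee_rot: [[-0.141, 0.99, -0.002], [0.99, 0.141, 0.004], [0.004, -0.001, -1.0]]
wrist_force: [-0.1, -0.3, 0.2]
gripper_width: 0.916
grasp_force: 0.0
```

send_rows([
  [[0,0,0],[0,0,0],20],
  [[0,0,0],[0,0,0],20],
  [[0,0,0],[0,0,0],20],
  [[0,0,0],[0,0,0],20],
  [[0,0,0],[0,0,0],20],
  [[0,0,0],[0,0,0],20],
  [[0,0,0],[0,0,0],20],
])

```text
clock: 9.58
position: [0.4563, -0.4404, 0.1916]
ee_rot: [[-0.138, 0.99, 0.0], [0.99, 0.138, -0.0], [-0.0, 0.0, -1.0]]
wrist_force: [0.2, 0.9, 0.4]
gripper_width: 0.462
grasp_force: 0.0
```

```bash
python3 -c "
from h import *
st()"
```

```text
t 9.58 grasp pt [ 0.4564 -0.4405  0.0246] yaw 7.96 F [0.2 0.9 0.4] w 42.9 gf 0.0 j [ 0.64  0.85  0.17  1.66 -0.21  0.65  1.05]
```

Still closing, so I'll give it more rows before lifting.

send_rows([
  [[0,0,0],[0,0,0],20],
  [[0,0,0],[0,0,0],20],
  [[0,0,0],[0,0,0],20],
  [[0,0,0],[0,0,0],20],
  [[0,0,-0.1],[0,0,0],20],
  [[0,0,-0.3],[0,0,0],20],
  [[0,0,-0.55],[0,0,0],20],
  [[0,0,-0.75],[0,0,0],20],
  [[0,0,-0.8],[0,0,0],20],
  [[0,0,-0.8],[0,0,0],20],
])

```text
clock: 10.42
position: [0.4567, -0.4409, 0.3139]
ee_rot: [[-0.139, 0.99, 0.004], [0.99, 0.139, -0.004], [-0.004, 0.003, -1.0]]
wrist_force: [-0.1, -0.4, -1.7]
gripper_width: 0.342
grasp_force: 29.6
```

```bash
python3 -c "
from h import *
st()
c=np.array([507.6,218.5]);x=np.array([.6688,-.7434]);y=np.array([.7434,.6688])
g=(c+68*x+68.5*y)/1000;print(g)
plan((*g,.145,42),(*g,.030,42))
s=snap('top');save(s,'e2.png',(310,140,430,230),5)"
```

```text
t 10.42 grasp pt [ 0.4574 -0.4415  0.1469] yaw 7.96 F [-0.1 -0.4 -1.7] w 31.8 gf 29.6 j [ 0.61  0.69  0.21  1.58 -0.17  0.88  1.02]
[0.6040013 0.2137616]
[0.837, 0.315, -0.0] [0.0, 0.0, -0.038] rows 3.2
[0.794, 0.413, -0.0] [0.0, 0.001, -0.038] rows 3.2
[0.739, 0.505, 0.002] [0.0, 0.0, -0.037] rows 3.2
[0.675, 0.586, 0.002] [0.001, 0.0, -0.038] rows 3.2
[0.601, 0.663, 0.001] [-0.0, 0.001, -0.038] rows 3.2
-> (np.float64(0.6040013), np.float64(0.2137616), 0.145, 42)
[-0.001, 0.001, 0.766] [-0.0, -0.0, -0.0] rows 2.8
-> (np.float64(0.6040013), np.float64(0.2137616), 0.03, 42)
```

View pics/e2.png

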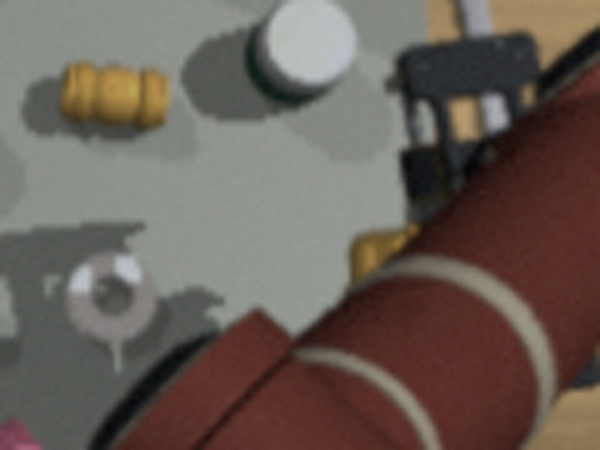

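The elbow (375,255) is held, with an opening of 31.8 mm. Carrying it to the far square bay.

send_rows([
  [[0.837,0.315,0],[0,0,-0.038],20],
  [[0.837,0.315,0],[0,0,-0.038],20],
  [[0.837,0.315,0],[0,0,-0.038],20],
  [[0.837,0.315,0],[0,0,-0.038],20],
])

```text
clock: 10.8
position: [0.4879, -0.3003, 0.308]
ee_rot: [[-0.266, 0.964, -0.004], [0.964, 0.266, 0.012], [0.012, -0.001, -1.0]]
wrist_force: [1.0, 1.4, -1.8]
gripper_width: 0.343
grasp_force: 29.6
```

send_rows([
  [[0.794,0.413,0],[0,0,-0.038],20],
  [[0.794,0.413,0],[0,0,-0.038],20],
  [[0.794,0.413,0],[0,0,-0.038],20],
  [[0.794,0.413,0],[0,0,-0.038],20],
])

```text
clock: 11.13
position: [0.5166, -0.1693, 0.3085]
ee_rot: [[-0.38, 0.925, -0.005], [0.925, 0.38, 0.009], [0.01, -0.001, -1.0]]
wrist_force: [0.3, 0.8, -2.0]
gripper_width: 0.34
grasp_force: 29.6
```

send_rows([
  [[0.739,0.505,0],[0,0,-0.037],20],
  [[0.739,0.505,0],[0,0,-0.037],20],
  [[0.739,0.505,0],[0,0,-0.037],20],
  [[0.739,0.505,0],[0,0,-0.037],20],
])

```text
clock: 11.47
position: [0.5454, -0.0383, 0.3088]
ee_rot: [[-0.485, 0.875, -0.004], [0.875, 0.485, 0.007], [0.008, 0.0, -1.0]]
wrist_force: [0.3, 0.5, -1.4]
gripper_width: 0.345
grasp_force: 29.6
```

send_rows([
  [[0.675,0.586,0],[0,0,-0.038],20],
  [[0.675,0.586,0],[0,0,-0.038],20],
  [[0.675,0.586,0],[0,0,-0.038],20],
  [[0.675,0.586,0],[0,0,-0.038],20],
])

```text
clock: 11.8
position: [0.574, 0.0928, 0.3088]
ee_rot: [[-0.585, 0.811, -0.003], [0.811, 0.585, 0.007], [0.008, 0.002, -1.0]]
wrist_force: [-1.0, 2.0, -2.4]
gripper_width: 0.343
grasp_force: 29.6
```

send_rows([
  [[0.601,0.663,0],[0,0,-0.038],20],
  [[0.601,0.663,0],[0,0,-0.038],20],
  [[0.601,0.663,0],[0,0,-0.038],20],
  [[0.601,0.663,0],[0,0,-0.038],20],
  [[0.601,0.663,0],[0,0,-0.038],20],
  [[0.601,0.663,0],[0,0,-0.038],20],
])

```text
clock: 12.3
position: [0.6029, 0.2143, 0.3089]
ee_rot: [[-0.67, 0.742, -0.004], [0.742, 0.67, -0.002], [0.001, -0.005, -1.0]]
wrist_force: [-0.7, -0.8, -0.9]
gripper_width: 0.343
grasp_force: 29.6
```

```bash
python3 -c "
from h import *
st();plan((.604,.2137,.030,42))
s=snap('scene');save(s,'e3.png',(270,130,470,300),3)"
```

```text
t 12.3 grasp pt [0.6022 0.2139 0.1419] yaw 42.09 F [-0.7 -0.8 -0.9] w 31.9 gf 29.6 j [-0.43  0.7   0.09  1.57 -0.08  0.89  0.43]
[-0.009, 0.006, 0.746] [-0.001, -0.0, 0.001] rows 2.7
-> (0.604, 0.2137, 0.03, 42)
```

View pics/e3.png

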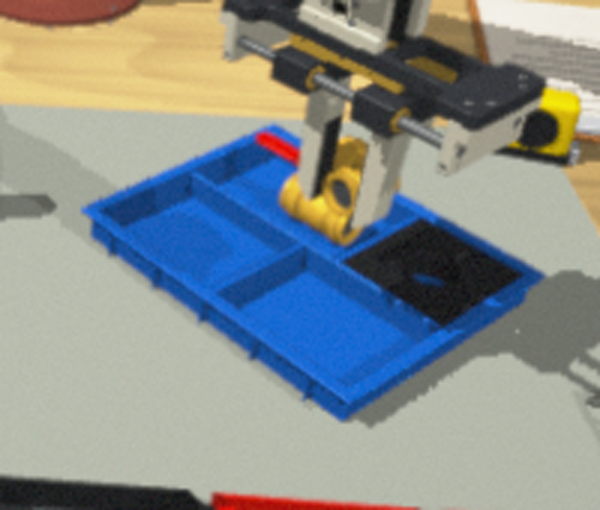

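The elbow is held flat at about (345,180), above the front square bay. I'll lower and release.

send_rows([
  [[0,0.006,0.25],[0,0,0],20],
  [[0,0.006,0.45],[0,0,0],20],
  [[0,0.006,0.6],[0,0,0],20],
  [[0,0.006,0.7],[0,0,0],20],
  [[0,0.006,0.745],[0,0,0],20],
  [[0,0.006,0.76],[0,0,0],20],
  [[0,0.006,0.76],[0,0,0],20],
  [[0,0.006,0.76],[0,0,0],20],
])

```text
clock: 13.02
position: [0.6048, 0.2142, 0.1984]
ee_rot: [[-0.668, 0.744, 0.002], [0.744, 0.668, 0.0], [-0.001, 0.002, -1.0]]
wrist_force: [-0.1, 0.1, -1.7]
gripper_width: 0.345
grasp_force: 29.6
```

```bash
python3 -c "
from h import *
st()"
```

```text
t 13.02 grasp pt [0.6052 0.2142 0.0314] yaw 41.92 F [-0.1  0.1 -1.7] w 32.1 gf 29.6 j [-0.42  0.84  0.08  1.63 -0.09  0.67  0.44]
```

send_rows([
  [[0,0,0.016],[0,0,0],20],
  [[0,0,0.016],[0,0,0],20],
  [[0,0,0.016],[0,0,0],50],
  [[0,0,0.016],[0,0,0],50],
  [[0,0,0.016],[0,0,0],50],
])

```text
clock: 13.43
position: [0.6044, 0.2151, 0.1955]
ee_rot: [[-0.669, 0.743, 0.001], [0.743, 0.669, 0.0], [-0.0, 0.001, -1.0]]
wrist_force: [-0.0, 0.5, -0.1]
gripper_width: 0.508
grasp_force: 0.0
```

send_rows([
  [[0,0,-0.1],[0,0,0],50],
  [[0,0,-0.3],[0,0,0],50],
  [[0,0,-0.55],[0,0,0],50],
  [[0,0,-0.8],[0,0,0],90],
  [[0,0,-0.8],[0,0,0],90],
  [[0,0,-0.8],[0,0,0],90],
])

```text
clock: 13.93
position: [0.6049, 0.2152, 0.3181]
ee_rot: [[-0.669, 0.743, 0.006], [0.743, 0.669, 0.002], [-0.002, 0.006, -1.0]]
wrist_force: [0.5, -0.9, -0.7]
gripper_width: 0.702
grasp_force: 0.0
```

```bash
python3 -c "
from h import *
st();plan((.316,-.320,.152,-73))"
```

```text
t 13.93 grasp pt [0.6059 0.2156 0.1511] yaw 41.99 F [ 0.5 -0.9 -0.7] w 65.3 gf 0.0 j [-0.43  0.69  0.1   1.55 -0.08  0.9   0.42]
[-0.341, -0.955, -0.007] [0.001, -0.0, 0.16] rows 4.0
[-0.758, -0.672, -0.003] [-0.0, -0.0, 0.159] rows 4.0
[-0.988, -0.227, -0.004] [0.0, -0.001, 0.16] rows 4.0
[-0.975, 0.277, -0.001] [0.001, -0.0, 0.16] rows 4.0
-> (0.316, -0.32, 0.152, -73)
```

send_rows([
  [[-0.341,-0.955,0],[0,0,0.16],85],
  [[-0.341,-0.955,0],[0,0,0.16],85],
  [[-0.341,-0.955,0],[0,0,0.16],85],
  [[-0.341,-0.955,0],[0,0,0.16],85],
  [[-0.341,-0.955,0],[0,0,0.16],85],
])

```text
clock: 14.35
position: [0.5288, 0.0744, 0.3138]
ee_rot: [[-0.215, 0.977, -0.007], [0.977, 0.215, -0.006], [-0.004, -0.008, -1.0]]
wrist_force: [-0.2, -1.2, 0.7]
gripper_width: 0.913
grasp_force: 0.0
```

send_rows([
  [[-0.758,-0.672,0],[0,0,0.159],85],
  [[-0.758,-0.672,0],[0,0,0.159],85],
  [[-0.758,-0.672,0],[0,0,0.159],85],
  [[-0.758,-0.672,0],[0,0,0.159],85],
  [[-0.758,-0.672,0],[0,0,0.159],85],
])

```text
clock: 14.77
position: [0.4567, -0.0575, 0.3143]
ee_rot: [[0.278, 0.961, -0.005], [0.961, -0.278, -0.003], [-0.004, -0.004, -1.0]]
wrist_force: [-0.9, -0.4, 0.2]
gripper_width: 0.914
grasp_force: 0.0
```

send_rows([
  [[-0.988,-0.227,0],[0,0,0.16],85],
  [[-0.988,-0.227,0],[0,0,0.16],85],
  [[-0.988,-0.227,0],[0,0,0.16],85],
  [[-0.988,-0.227,0],[0,0,0.16],85],
  [[-0.988,-0.227,0],[0,0,0.16],85],
])

```text
clock: 15.18
position: [0.3852, -0.1904, 0.3147]
ee_rot: [[0.706, 0.709, -0.002], [0.709, -0.706, -0.003], [-0.004, 0.001, -1.0]]
wrist_force: [-0.5, 0.7, -0.8]
gripper_width: 0.915
grasp_force: 0.0
```

send_rows([
  [[-0.975,0.277,0],[0,0,0.16],85],
  [[-0.975,0.277,0],[0,0,0.16],85],
  [[-0.975,0.277,0],[0,0,0.16],85],
  [[-0.975,0.277,0],[0,0,0.16],85],
  [[-0.975,0.277,0],[0,0,0.16],85],
  [[-0.975,0.277,0],[0,0,0.16],85],
])

```text
clock: 15.68
position: [0.3158, -0.3203, 0.3142]
ee_rot: [[0.956, 0.293, -0.001], [0.293, -0.956, 0.001], [-0.001, -0.001, -1.0]]
wrist_force: [0.7, 0.2, -0.6]
gripper_width: 0.914
grasp_force: 0.0
```

```bash
python3 -c "
from h import *
st();plan((.316,-.320,.024,-73))
s=snap('scene');save(s,'t1.png',(90,80,490,300),2)"
```

```text
t 15.68 grasp pt [ 0.3156 -0.3202  0.1472] yaw -72.94 F [ 0.7  0.2 -0.6] w 85.0 gf 0.0 j [ 0.31  0.51  0.62  2.1  -0.48  0.67 -0.02]
[0.003, -0.001, 0.821] [-0.0, 0.0, 0.0] rows 3.0
-> (0.316, -0.32, 0.024, -73)
```

View pics/t1.png

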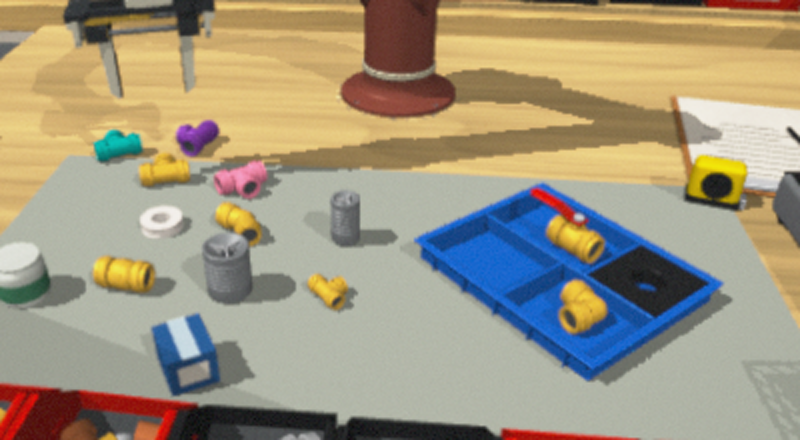

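The elbow lies flat in the front bay (580,305). The gripper hangs over the yellow tee (165,170), with the purple and turquoise tees about 70 mm from the fingers. Descending and closing.

send_rows([
  [[0,0,0.25],[0,0,0],85],
  [[0,0,0.5],[0,0,0],85],
  [[0,0,0.7],[0,0,0],85],
  [[0,0,0.79],[0,0,0],85],
  [[0,0,0.82],[0,0,0],85],
  [[0,0,0.82],[0,0,0],85],
])

```text
clock: 16.23
position: [0.3163, -0.3185, 0.1908]
ee_rot: [[0.955, 0.296, -0.001], [0.296, -0.955, 0.003], [0.0, -0.004, -1.0]]
wrist_force: [0.4, 0.2, 0.6]
gripper_width: 0.916
grasp_force: 0.0
```

send_rows([
  [[0,0,0],[0,0,0],20],
  [[0,0,0],[0,0,0],20],
  [[0,0,0],[0,0,0],20],
  [[0,0,0],[0,0,0],20],
  [[0,0,0],[0,0,0],20],
  [[0,0,0],[0,0,0],20],
  [[0,0,0],[0,0,0],20],
  [[0,0,0],[0,0,0],20],
  [[0,0,0],[0,0,0],20],
  [[0,0,0],[0,0,0],20],
])

```text
clock: 17.07
position: [0.3152, -0.3202, 0.192]
ee_rot: [[0.956, 0.292, -0.0], [0.292, -0.956, -0.0], [-0.0, 0.0, -1.0]]
wrist_force: [-0.3, 1.0, 0.9]
gripper_width: 0.34
grasp_force: 30.0
```

```bash
python3 -c "
from h import *
st()"
```

```text
t 17.07 grasp pt [ 0.3152 -0.3203  0.025 ] yaw -73.04 F [-0.3  1.   0.9] w 31.6 gf 30.0 j [ 0.51  0.71  0.35  2.19 -0.72  0.35  0.19]
```

send_rows([
  [[0,0,-0.1],[0,0,0],20],
  [[0,0,-0.3],[0,0,0],20],
  [[0,0,-0.55],[0,0,0],20],
  [[0,0,-0.75],[0,0,0],20],
  [[0,0,-0.8],[0,0,0],20],
  [[0,0,-0.8],[0,0,0],20],
  [[0,0,-0.8],[0,0,0],20],
])

```text
clock: 17.65
position: [0.3151, -0.3195, 0.3111]
ee_rot: [[0.956, 0.293, -0.001], [0.293, -0.956, 0.001], [-0.0, -0.002, -1.0]]
wrist_force: [0.7, 0.6, -2.3]
gripper_width: 0.341
grasp_force: 30.0
```

```bash
python3 -c "
from h import *
st();plan((.46,-.15,.145,-62),(.482,.125,.145,-48))"
```

```text
t 17.65 grasp pt [ 0.315  -0.3192  0.1441] yaw -72.99 F [ 0.7  0.6 -2.3] w 31.8 gf 30.0 j [ 0.31  0.52  0.63  2.11 -0.49  0.67  0.  ]
[0.627, -0.399, -0.002] [-0.0, 0.0, -0.031] rows 2.7
[0.663, -0.336, -0.003] [-0.001, 0.0, -0.03] rows 2.7
-> (0.46, -0.15, 0.145, -62)
[0.495, -0.775, -0.001] [0.0, 0.0, -0.039] rows 3.3
[0.586, -0.709, -0.001] [0.0, 0.0, -0.039] rows 3.3
-> (0.482, 0.125, 0.145, -48)
```

send_rows([
  [[0.627,-0.399,0],[0,0,-0.031],20],
  [[0.627,-0.399,0],[0,0,-0.031],20],
  [[0.627,-0.399,0],[0,0,-0.031],20],
])

```text
clock: 17.9
position: [0.389, -0.2325, 0.3096]
ee_rot: [[0.923, 0.385, -0.003], [0.385, -0.923, 0.005], [-0.001, -0.006, -1.0]]
wrist_force: [-0.2, 1.0, -2.6]
gripper_width: 0.338
grasp_force: 30.0
```

send_rows([
  [[0.663,-0.336,0],[0,0,-0.03],20],
  [[0.663,-0.336,0],[0,0,-0.03],20],
  [[0.663,-0.336,0],[0,0,-0.03],20],
  [[0.663,-0.336,0],[0,0,-0.03],20],
])

```text
clock: 18.23
position: [0.4641, -0.144, 0.3088]
ee_rot: [[0.877, 0.48, -0.003], [0.48, -0.877, 0.005], [0.0, -0.006, -1.0]]
wrist_force: [-0.6, 1.4, -1.8]
gripper_width: 0.338
grasp_force: 30.0
```

send_rows([
  [[0.495,-0.775,0],[0,0,-0.039],20],
  [[0.495,-0.775,0],[0,0,-0.039],20],
  [[0.495,-0.775,0],[0,0,-0.039],20],
  [[0.495,-0.775,0],[0,0,-0.039],20],
])

```text
clock: 18.57
position: [0.4708, -0.0064, 0.3088]
ee_rot: [[0.814, 0.581, -0.008], [0.581, -0.814, 0.005], [-0.003, -0.009, -1.0]]
wrist_force: [-0.9, 0.5, -2.1]
gripper_width: 0.34
grasp_force: 30.0
```

send_rows([
  [[0.586,-0.709,0],[0,0,-0.039],20],
  [[0.586,-0.709,0],[0,0,-0.039],20],
  [[0.586,-0.709,0],[0,0,-0.039],20],
  [[0.586,-0.709,0],[0,0,-0.039],20],
  [[0.586,-0.709,0],[0,0,-0.039],20],
  [[0.586,-0.709,0],[0,0,-0.039],20],
])

```text
clock: 19.07
position: [0.4817, 0.1246, 0.3099]
ee_rot: [[0.742, 0.67, -0.004], [0.67, -0.742, -0.002], [-0.004, -0.002, -1.0]]
wrist_force: [0.5, -1.3, -2.1]
gripper_width: 0.341
grasp_force: 30.0
```

```bash
python3 -c "
from h import *
st();plan((.482,.125,.029,-48))"
```

```text
t 19.07 grasp pt [0.481  0.1243 0.1429] yaw -47.89 F [ 0.5 -1.3 -2.1] w 31.7 gf 30.0 j [-0.68  0.57  0.58  1.98 -0.46  0.73 -0.66]
[0.007, 0.001, 0.759] [-0.0, 0.001, 0.001] rows 2.7
-> (0.482, 0.125, 0.029, -48)
```

send_rows([
  [[0,0,0.25],[0,0,0],20],
  [[0,0,0.45],[0,0,0],20],
  [[0,0,0.6],[0,0,0],20],
  [[0,0,0.7],[0,0,0],20],
  [[0,0,0.75],[0,0,0],20],
  [[0,0,0.77],[0,0,0],20],
  [[0,0,0.77],[0,0,0],20],
  [[0,0,0.77],[0,0,0],20],
])

```text
clock: 19.73
position: [0.4827, 0.1226, 0.1968]
ee_rot: [[0.745, 0.667, 0.001], [0.667, -0.745, -0.001], [0.0, 0.001, -1.0]]
wrist_force: [0.1, -0.5, -1.3]
gripper_width: 0.337
grasp_force: 30.0
```

```bash
python3 -c "
from h import *
st()"
```

```text
t 19.73 grasp pt [0.4828 0.1224 0.0298] yaw -48.18 F [ 0.1 -0.5 -1.3] w 31.3 gf 30.0 j [-0.55  0.74  0.4   2.06 -0.63  0.46 -0.52]
```

send_rows([
  [[0,0,0.006],[0,0,0],20],
  [[0,0,0.006],[0,0,0],45],
  [[0,0,0.006],[0,0,0],45],
  [[0,0,0.006],[0,0,0],45],
])

```text
clock: 20.07
position: [0.4827, 0.1243, 0.1959]
ee_rot: [[0.743, 0.669, 0.001], [0.669, -0.743, 0.0], [0.001, 0.001, -1.0]]
wrist_force: [-0.0, -0.3, -0.2]
gripper_width: 0.472
grasp_force: 0.0
```

send_rows([
  [[0,0,-0.1],[0,0,0],45],
  [[0,0,-0.3],[0,0,0],45],
  [[0,0,-0.55],[0,0,0],45],
  [[0,0,-0.8],[0,0,0],80],
  [[0,0,-0.8],[0,0,0],80],
  [[0,0,-0.8],[0,0,0],80],
])

```text
clock: 20.57
position: [0.483, 0.1244, 0.3176]
ee_rot: [[0.743, 0.669, 0.005], [0.669, -0.743, 0.002], [0.005, 0.002, -1.0]]
wrist_force: [0.2, -0.9, -0.5]
gripper_width: 0.652
grasp_force: 0.0
```

```bash
python3 - <<'E'
from h import *
st();plan((.457,-.0412,.152,-48),(.457,-.0412,.049,-48))
# deburrer top rim in both views: silhouette by saturation/height -> centre on z=.064
for n in('top','scene'):
    s=snap(n);P=cloud(s);d=np.hypot(P[...,0]-.457,P[...,1]+.041)
    m=(d<.035)&(P[...,2]>.056)&(P[...,2]<.075); p=P[m]; print(n,m.sum(),cv2.minEnclosingCircle((p[:,:2]*1000).astype(np.float32)),np.median(p[:,2]))
    u=np.argwhere(m)[:,::-1]; w=plane(s,u,.064)[:,:2]*1000; print(' ray',cv2.minEnclosingCircle(w.astype(np.float32)),w.mean(0))
E
```

```text
t 20.57 grasp pt [0.4838 0.1247 0.1506] yaw -47.97 F [ 0.2 -0.9 -0.5] w 60.6 gf 0.0 j [-0.69  0.56  0.59  1.97 -0.46  0.74 -0.66]
[-0.868, 0.704, -0.013] [0.001, -0.002, 0.0] rows 4.0
-> (0.457, -0.0412, 0.152, -48)
[0.001, 0.001, 0.687] [-0.0, 0.0, 0.0] rows 2.5
-> (0.457, -0.0412, 0.049, -48)
top 106 ((457.29754638671875, -40.57390594482422), 18.50614356994629) 0.06229264256833459
 ray ((456.4197692871094, -40.867156982421875), 18.49774742126465) [456.47453431 -40.97558412]
scene 113 ((459.1005859375, -43.23227310180664), 19.019136428833008) 0.060033043697192236
 ray ((466.74359130859375, -42.322601318359375), 22.705440521240234) [466.65235059 -42.42373965]
```

send_rows([
  [[-0.868,0.704,0],[0,0,0],80],
  [[-0.868,0.704,0],[0,0,0],80],
  [[-0.868,0.704,0],[0,0,0],80],
  [[-0.868,0.704,0],[0,0,0],80],
  [[-0.868,0.704,0],[0,0,0],80],
  [[-0.868,0.704,0],[0,0,0],80],
])

```text
clock: 21.17
position: [0.4552, -0.0443, 0.3145]
ee_rot: [[0.748, 0.663, -0.003], [0.663, -0.748, -0.001], [-0.003, -0.001, -1.0]]
wrist_force: [0.2, 1.2, -0.5]
gripper_width: 0.858
grasp_force: 0.0
```

```bash
python3 - <<'E'
from h import *
st();plan((.457,-.041,.049,-48))
c=np.array([.5308,.3093])
o=[]
for n in('top','scene'):
    s=snap(n); im=rect(s,c,.026,.045,6000); h=cv2.cvtColor(im,cv2.COLOR_BGR2HSV)
    b=((h[...,1]>150)&(h[...,2]>45)&(h[...,0]>100)&(h[...,0]<130)).astype(np.uint8)
    l=cv2.connectedComponentsWithStats(b)
    for st_,ce in zip(l[2],l[3]):
        if 3000<st_[4]<80000 and np.hypot(*(ce-270))<120: print(n,st_,[ (c+.045-np.array([(st_[1]+q*st_[3])/6000,(st_[0]+q*st_[2])/6000])).round(4).tolist() for q in(0,1)])
    im=cv2.convertScaleAbs(im,alpha=2); cv2.circle(im,(270,270),114,(255,255,255),1); o.append(cv2.resize(im,(390,390)))
cv2.imwrite('pics/hole.png',np.hstack(o))
E
```

```text
t 21.17 grasp pt [ 0.4547 -0.0445  0.1475] yaw -48.45 F [ 0.2  1.2 -0.5] w 79.8 gf 0.0 j [-0.35  0.51  0.57  2.08 -0.44  0.67 -0.33]
[0.026, -0.008, 0.656] [-0.0, 0.001, -0.002] rows 2.4
-> (0.457, -0.041, 0.049, -48)
top [  184   184   212   215 35955] [[0.5451, 0.3236], [0.5093, 0.2883]]
```

View pics/hole.png

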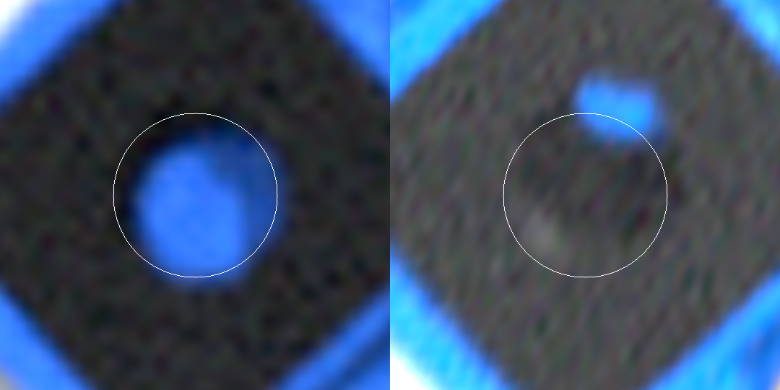

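Left (top view): the bore's near rim is about 1.4 mm outside my predicted circle and the far floor edge about 1 mm beyond it. That puts the centre near (0.530, 0.309), matching the tray geometry. The scene view on the right is too oblique to refine it. Now picking the slim deburrer.

send_rows([
  [[0.01,-0.005,0.2],[0,0,0],80],
  [[0.01,-0.005,0.4],[0,0,0],80],
  [[0.01,-0.005,0.55],[0,0,0],80],
  [[0.01,-0.005,0.63],[0,0,0],80],
  [[0.01,-0.005,0.655],[0,0,0],80],
  [[0.01,-0.005,0.655],[0,0,0],80],
  [[0.01,-0.005,0.655],[0,0,0],80],
])

```text
clock: 21.85
position: [0.4572, -0.0388, 0.2173]
ee_rot: [[0.742, 0.67, -0.0], [0.67, -0.742, 0.0], [0.0, -0.0, -1.0]]
wrist_force: [0.2, -0.5, 0.2]
gripper_width: 0.862
grasp_force: 0.0
```

```bash
python3 -c "
from h import *
st();plan((.457,-.041,.049,-48))"
```

```text
t 21.85 grasp pt [ 0.4572 -0.0388  0.0503] yaw -47.9 F [ 0.2 -0.5  0.2] w 80.2 gf 0.0 j [-0.22  0.67  0.39  2.15 -0.61  0.43 -0.18]
[-0.011, 0.01, 0.008] [-0.0, -0.0, 0.001] rows 0.1
-> (0.457, -0.041, 0.049, -48)
```

send_rows([
  [[-0.009,0.004,0],[0,0,0],80],
  [[-0.009,0.004,0],[0,0,0],25],
  [[-0.009,0.004,0],[0,0,0],25],
  [[-0.009,0.004,0],[0,0,0],25],
  [[-0.009,0.004,0],[0,0,0],25],
  [[-0.009,0.004,0],[0,0,0],25],
  [[-0.009,0.004,0],[0,0,0],25],
  [[-0.009,0.004,0],[0,0,0],25],
  [[-0.009,0.004,0],[0,0,0],25],
  [[-0.009,0.004,0],[0,0,0],25],
])

```text
clock: 22.68
position: [0.4563, -0.0412, 0.2173]
ee_rot: [[0.743, 0.669, 0.0], [0.669, -0.743, -0.0], [0.0, 0.0, -1.0]]
wrist_force: [0.8, 1.1, 1.2]
gripper_width: 0.379
grasp_force: 30.0
```

```bash
python3 -c "
from h import *
st();plan((.457,-.041,.145,-48),(.530,.309,.145,-48),start=None)"
```

```text
t 22.68 grasp pt [ 0.4563 -0.0412  0.0503] yaw -48.02 F [0.8 1.1 1.2] w 35.3 gf 30.0 j [-0.22  0.67  0.39  2.15 -0.61  0.42 -0.18]
[0.004, 0.002, -0.631] [0.0, -0.0, -0.0] rows 2.3
-> (0.457, -0.041, 0.145, -48)
[0.961, -0.705, -0.0] [0.0, -0.0, -0.0] rows 4.3
[0.962, -0.704, -0.001] [0.0, -0.0, -0.0] rows 4.3
-> (0.53, 0.309, 0.145, -48)
```

send_rows([
  [[0,0,-0.1],[0,0,0],25],
  [[0,0,-0.3],[0,0,0],25],
  [[0,0,-0.5],[0,0,0],25],
  [[0,0,-0.63],[0,0,0],25],
  [[0,0,-0.63],[0,0,0],25],
])

```text
clock: 23.1
position: [0.4572, -0.0416, 0.3148]
ee_rot: [[0.743, 0.669, 0.007], [0.669, -0.743, -0.0], [0.005, 0.005, -1.0]]
wrist_force: [-0.1, 0.0, -2.5]
gripper_width: 0.382
grasp_force: 30.0
```

send_rows([
  [[0.25,-0.18,0],[0,0,0],25],
  [[0.5,-0.36,0],[0,0,0],25],
  [[0.75,-0.55,0],[0,0,0],25],
  [[0.962,-0.705,0],[0,0,0],25],
  [[0.962,-0.705,0],[0,0,0],25],
])

```text
clock: 23.52
position: [0.4927, 0.142, 0.3097]
ee_rot: [[0.736, 0.677, -0.002], [0.677, -0.736, 0.004], [0.001, -0.005, -1.0]]
wrist_force: [-0.2, 0.9, -1.9]
gripper_width: 0.377
grasp_force: 30.0
```

send_rows([
  [[0.25,-0.18,0],[0,0,0],25],
  [[0.5,-0.36,0],[0,0,0],25],
  [[0.75,-0.55,0],[0,0,0],25],
  [[0.9,-0.66,0],[0,0,0],25],
  [[0.962,-0.705,0],[0,0,0],25],
  [[0.962,-0.705,0],[0,0,0],25],
  [[0.962,-0.705,0],[0,0,0],25],
  [[0.962,-0.705,0],[0,0,0],25],
])

```text
clock: 24.18
position: [0.5293, 0.3068, 0.3107]
ee_rot: [[0.745, 0.667, -0.002], [0.667, -0.745, -0.003], [-0.003, 0.001, -1.0]]
wrist_force: [0.3, -0.4, -1.3]
gripper_width: 0.38
grasp_force: 30.0
```

```bash
python3 - <<'E'
from h import *
st();plan((.530,.309,.080,-48))
s=snap('top');P=cloud(s);m=(np.hypot(P[...,0]-.53,P[...,1]-.309)<.03)&(abs(P[...,2]-.155)<.012);print(m.sum(),P[m].mean(0) if m.any() else '')
E
```

```text
t 24.18 grasp pt [0.5289 0.3064 0.1437] yaw -48.18 F [ 0.3 -0.4 -1.3] w 35.3 gf 30.0 j [-0.91  0.73  0.61  1.66 -0.5   0.92 -0.95]
[0.015, -0.008, 0.425] [0.0, 0.001, -0.001] rows 1.5
-> (0.53, 0.309, 0.08, -48)
81 [0.52379548 0.30217782 0.1536142 ]
```

send_rows([
  [[0,0,0.2],[0,0,0],25],
  [[0,0,0.35],[0,0,0],25],
  [[0,0,0.41],[0,0,0],25],
  [[0,0,0.41],[0,0,0],25],
  [[0,0,0.41],[0,0,0],25],
  [[0,0,0.41],[0,0,0],25],
  [[0,0,0.41],[0,0,0],25],
  [[0,0,0.41],[0,0,0],25],
])

```text
clock: 24.9
position: [0.5298, 0.3091, 0.2516]
ee_rot: [[0.743, 0.669, 0.002], [0.669, -0.743, 0.001], [0.002, 0.001, -1.0]]
wrist_force: [-0.6, 0.2, -1.5]
gripper_width: 0.384
grasp_force: 30.0
```

```bash
python3 - <<'E'
from h import *
st();plan((.530,.309,.0543,-48))
s=snap('top');save(s,'d1.png',(100,110,240,250),4)
s=snap('scene');save(s,'d2.png',(330,120,470,260),4)
a=cv2.imread('pics/d1.png');b=cv2.imread('pics/d2.png');cv2.imwrite('pics/d12.png',cv2.resize(np.hstack([a,b]),(800,400)))
E
```

```text
t 24.9 grasp pt [0.5301 0.3093 0.0846] yaw -48.02 F [-0.6  0.2 -1.5] w 35.7 gf 30.0 j [-0.89  0.8   0.56  1.7  -0.56  0.8  -0.91]
[0.0, 0.001, 0.202] [0.0, -0.001, -0.0] rows 0.7
-> (0.53, 0.309, 0.0543, -48)
```

View pics/d12.png

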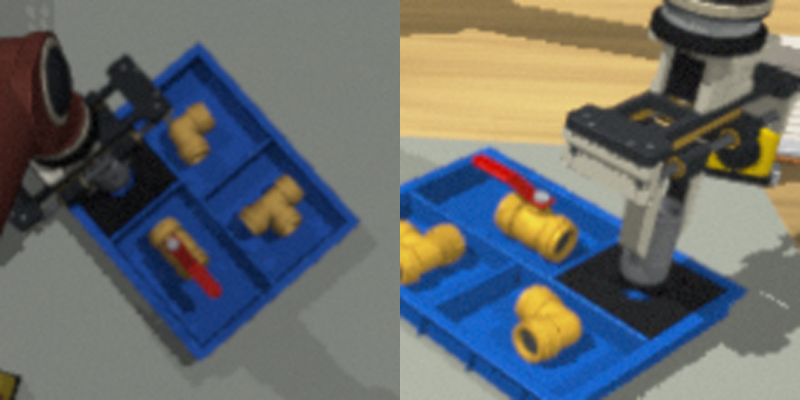

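The other three items lie as required in the left view. In the right view the deburrer's foot is just above the bore, at (645,285). Feeding it in slowly.

send_rows([
  [[0,0,0.02],[0,0,0],25],
  [[0,0,0.04],[0,0,0],25],
  [[0,0,0.06],[0,0,0],25],
  [[0,0,0.075],[0,0,0],25],
  [[0,0,0.075],[0,0,0],25],
  [[0,0,0.075],[0,0,0],25],
])

```text
clock: 25.5
position: [0.5296, 0.309, 0.2389]
ee_rot: [[0.743, 0.669, 0.0], [0.669, -0.743, -0.0], [0.0, 0.0, -1.0]]
wrist_force: [1.2, 0.1, -1.7]
gripper_width: 0.383
grasp_force: 30.0
```

```bash
python3 -c "
from h import *
st();print(manip.read_state()['moment'])"
```

```text
t 25.5 grasp pt [0.5296 0.309  0.0719] yaw -48.02 F [ 1.2  0.1 -1.7] w 35.7 gf 30.0 j [-0.88  0.82  0.54  1.71 -0.57  0.78 -0.9 ]
[ 0.01010053 -0.02764688  0.05084158]
```

No contact force and the foot is inside the rim. Continuing.

send_rows([
  [[0,0,0.025],[0,0,0],25],
  [[0,0,0.05],[0,0,0],25],
  [[0,0,0.05],[0,0,0],25],
  [[0,0,0.05],[0,0,0],25],
])

```text
clock: 25.83
position: [0.5298, 0.309, 0.2312]
ee_rot: [[0.743, 0.669, 0.002], [0.669, -0.743, -0.0], [0.001, 0.001, -1.0]]
wrist_force: [3.6, 0.2, -3.3]
gripper_width: 0.379
grasp_force: 30.0
```

```bash
python3 -c "
from h import *
st();print(manip.read_state()['moment'])"
```

```text
t 25.83 grasp pt [0.5301 0.309  0.0642] yaw -48.03 F [ 3.6  0.2 -3.3] w 35.3 gf 30.0 j [-0.88  0.83  0.54  1.71 -0.57  0.76 -0.89]
[ 0.07172824 -0.65265704 -0.04420339]
```

send_rows([
  [[0.004,0.003,0.02],[0,0,0],25],
  [[0.004,0.003,0.04],[0,0,0],25],
  [[0.004,0.003,0.055],[0,0,0],25],
  [[0.004,0.003,0.065],[0,0,0],25],
  [[0.004,0.003,0.068],[0,0,0],25],
  [[0.004,0.003,0.068],[0,0,0],25],
])

```text
clock: 26.33
position: [0.5302, 0.3091, 0.2214]
ee_rot: [[0.743, 0.669, 0.0], [0.669, -0.743, 0.0], [0.0, 0.0, -1.0]]
wrist_force: [3.1, -0.1, 0.4]
gripper_width: 0.378
grasp_force: 30.0
```

```bash
python3 -c "
from h import *
st();print(manip.read_state()['moment'])"
```

```text
t 26.33 grasp pt [0.5303 0.3091 0.0544] yaw -48.02 F [ 3.1 -0.1  0.4] w 35.1 gf 30.0 j [-0.87  0.84  0.53  1.72 -0.58  0.75 -0.89]
[-0.06689803 -0.41927651 -0.04817853]
```

Fully down. Releasing and retracting.

send_rows([
  [[0,0,0.003],[0,0,0],25],
  [[0,0,0.003],[0,0,0],25],
  [[0,0,0.003],[0,0,0],60],
  [[0,0,0.003],[0,0,0],60],
  [[0,0,0.003],[0,0,0],60],
  [[0,0,0.003],[0,0,0],60],
  [[0,0,0.003],[0,0,0],60],
])

```text
clock: 26.92
position: [0.5297, 0.3092, 0.2205]
ee_rot: [[0.743, 0.669, -0.001], [0.669, -0.743, -0.0], [-0.001, -0.001, -1.0]]
wrist_force: [-0.1, 0.7, 0.0]
gripper_width: 0.64
grasp_force: 0.0
```

send_rows([
  [[0,0,-0.1],[0,0,0],60],
  [[0,0,-0.3],[0,0,0],60],
  [[0,0,-0.55],[0,0,0],60],
  [[0,0,-0.8],[0,0,0],60],
  [[0,0,-1],[0,0,0],60],
  [[0,0,-1],[0,0,0],60],
])

```text
clock: 27.42
position: [0.532, 0.3089, 0.3778]
ee_rot: [[0.743, 0.669, 0.012], [0.669, -0.743, 0.006], [0.012, 0.003, -1.0]]
wrist_force: [0.8, -0.6, 0.4]
gripper_width: 0.643
grasp_force: 0.0
```

send_rows([
  [[-0.2,0.25,0],[0,0,0],60],
  [[-0.45,0.5,0],[0,0,0],60],
  [[-0.7,0.75,0],[0,0,0],60],
  [[-0.9,0.95,0],[0,0,0],60],
  [[-0.9,0.95,0],[0,0,0],60],
  [[-0.9,0.95,0],[0,0,0],60],
])

```text
clock: 27.92
position: [0.5243, 0.1045, 0.3715]
ee_rot: [[0.752, 0.659, -0.0], [0.659, -0.752, -0.005], [-0.003, 0.003, -1.0]]
wrist_force: [-0.3, -1.1, 0.4]
gripper_width: 0.647
grasp_force: 0.0
```

```bash
python3 - <<'E'
from h import *
st()
s=snap('top');P=cloud(s);save(s,'f1.png',(90,100,410,270),2.5)
t=snap('scene');Q=cloud(t)
c=np.array([.5076,.2185]);x=np.array([.6688,-.7434]);y=np.array([.7434,.6688])
m=(np.hypot(P[...,0]-.531,P[...,1]-.309)<.022)&(P[...,2]>.045);print('deb top z',np.percentile(P[m][:,2],[50,95]) ,P[m].mean(0),m.sum())
m=(np.hypot(Q[...,0]-.531,Q[...,1]-.309)<.022)&(Q[...,2]>.045);print('scene',np.percentile(Q[m][:,2],[50,95]))
a=cv2.imread('pics/f1.png');save(t,'f2.png',(300,150,480,280),2.2);b=cv2.imread('pics/f2.png')
o=np.zeros((600,800,3),np.uint8);a=cv2.resize(a,(620,329));o[:329,:620]=a;o[329:329+min(271,b.shape[0]),:b.shape[1]]=b[:271];cv2.imwrite('pics/final.png',o)
E
```

```text
t 27.92 grasp pt [0.5243 0.1037 0.2045] yaw -48.78 F [-0.3 -1.1  0.4] w 60.1 gf 0.0 j [-0.67  0.55  0.67  1.82 -0.41  0.92 -0.67]
deb top z [0.0661883  0.07096435] [0.53657922 0.31627406 0.06604825] 42
scene [0.06056619 0.06628271]
```

View pics/final.png

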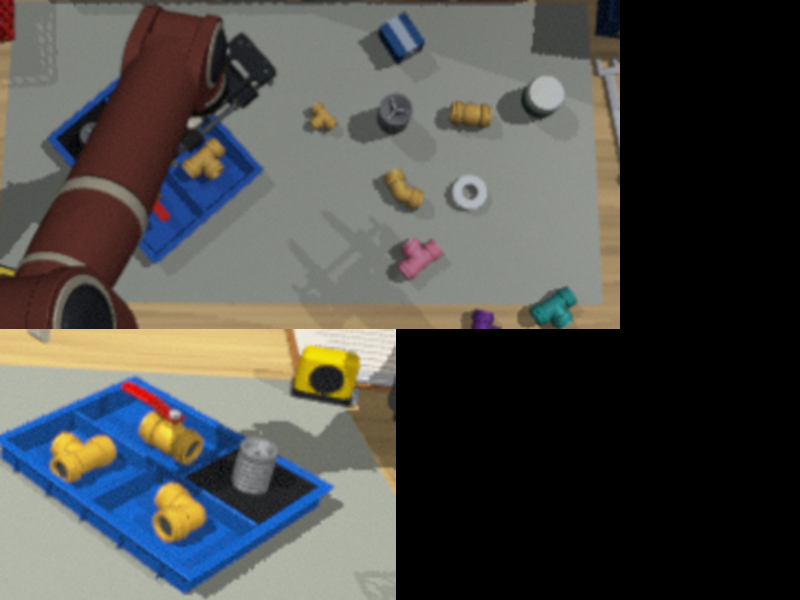

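The tray holds the valve (lever up), the tee, the elbow and the deburrer, upright with its top at about 68 mm. The look-alikes have not moved, so I'll hand the job in.

send_rows([
  [[0,0,0],[0,0,0],60],
  [[0,0,0],[0,0,0],60],
  [[0,0,0],[0,0,0],60],
  [[0,0,0],[0,0,0],60],
])

```text
clock: 28.35
position: [0.525, 0.1144, 0.3705]
ee_rot: [[0.742, 0.671, -0.001], [0.671, -0.742, 0.0], [-0.0, -0.0, -1.0]]
wrist_force: [0.0, -0.5, -0.1]
gripper_width: 0.643
grasp_force: 0.0
```

```bash
python3 -c "
from plant import manip
print(manip.close_job())"
```

```text
the job is handed in; nothing more can be done
None
```

The job is handed in at about 28 s: valve, elbow, tee and slim deburrer are in their places in the blue tray, placed in the order asked, and the look-alikes were left untouched; the hand-in returned no verdict.

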